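# Bring the probe carrier round the bent rail

### The arm

A 6-joint arm with a two-finger parallel gripper is mounted at the origin on a cart in front of the work surface, level with it; the furniture and walls round the work are solid. World frame = base frame: x ahead of the robot, y to its left, z up, the work surface at z = 0. Lengths are in mm, angles in rad, forces in N, time in s.
With the tool pointing down it reaches from about 275 to 825 mm from the base axis. Payload 5.2 kg.
Tool frame: the origin (TCP) lies at the very end of the fingers, on their centre line; the grasp point (between the pads) lies 19 mm behind it; z points along the fingers, y is the direction in which the jaws open and shut (so a half turn about z gives the same grasp; the last joint's range is limited). The gripper opens to 93 mm and grips with 3 to 60 N. Pads are 15 mm wide; open, the fingers measure 128 mm over their backs; the gripper's body (75 mm by 188 mm) begins 65 mm behind the grasp point.
Start: joints at [-1.304, 0.259, 1.535, -0, 1.348, -0.203], TCP at [249.01, -490.407, 193.353] pointing down, gripper open.
Joint ranges: [-3.14, 3.14], [-0.91, 2.08], [0.19, 2.58], [-1.22, 4.36], [0.22, 2.71], [-3.12, 3.12]. Speed limits (rad/s): [2.57, 2.57, 3.14, 3.14, 3.14, 3.14].

### API

Orientations are given as [roll, pitch, yaw] about the fixed x, y, z axes, in that order (R = Rz(yaw) Ry(pitch) Rx(roll)).
In Python, from bench import robot gives the robot as it stands. The module is installed in compiled form; this text tells all that it offers. Calls block until the motion is done:
- robot.move_ptp(position, orientation): joint-space move of the TCP to a pose.
- robot.move_linear(position, ori=None, speed=150, f_stop=None): straight line of the TCP; ori=None keeps the orientation; speed is the mean speed in mm/s. With f_stop (N) it stops when the force on the tool has changed by that much, and returns True; else False.
- robot.move_j(angles): joint-space move.
- robot.move_gripper(opening): opening from 0.0 (shut) to 1.0 (fully open); the grip force is fixed at half the most; returns when the fingers have stopped.
- robot.sleep(seconds).
- robot.inverse_kinematics(position, orientation): joint angles nearest the present ones, or None.
- robot.get_image(name): name is "scene" or "top" or "wrist"; returns a dict with "img" (384x512x3 uint8, blue, green, red), "fovy" (degrees; the focal length in pixels is half the picture's height over the tangent of half this angle, whatever the lens; pixels are square), "cx", "cy" (the principal point, pixels), "eye" and "orientation" of the camera in the world. Camera axes: x right, y down, z forward; pixel columns grow to the right and rows downward; lengths in mm; the calibration is good to about 2 mm. A picture is of the moment at which its call begins. There is no depth.
A pose or a line that the arm cannot do raises robot.MotionError and nothing moves.
- robot.hand_in(): hands the job in, once; it reports no verdict.
Readings, each from a call of its own:
- robot.current_t(): time.
- robot.current_qpos(): joint angles.
- robot.current_joint_vel(): joint speeds.
- robot.current_joint_efforts(): joint torques, N m.
- robot.current_tcp_pos(): TCP position.
- robot.current_eef_rot(): TCP orientation.
- robot.current_contact_force(): force on the tool from outside, world axes, zero at the start.
- robot.current_ft_torque(): the same for the moment, N m.
- robot.current_gripper_width(): opening from 0.0 (shut) to 1.0 (fully open).
Only numpy, scipy, OpenCV 4.12 (cv2) and the standard library are available. Lean on these libraries where they do the work, as an engineer would, in place of code of your own. Each camera call takes 0.05 s, during which the arm holds its last target.

### The job

Of the two stands, one has a bent rod and one a straight rod. On the stand with the bent rod, slide the drilled aluminium block along the rod and round the bend until it is up against the stop ring at the other end, over the sample cup, and let go of it there hanging upright. Leave the block on the straight rod where it is.

Things in the scene. Friction and masses are not known exactly. Their poses are not given: they have to be found in the camera images.
- bend_centre (a point): Centre of the quarter-circle bend of the fixed bent rod (12 mm thick, level), at rod-axis height, 130 mm up; z up. In this frame (mm) the rod's axis runs from a post (44 mm foot, top 140 mm up) at (-60, 145) along -y to (-60, 0), round the bend of 60 mm radius to (0, -60), then along +x to a post at (145, -60). A 26 mm stop ring is fixed near each post: y = 105 to 117; x = 100 to 112.
- slider_mid (a point): Centre of the loose aluminium block (0.1-0.2 kg) on the bent rod's first leg: 24 mm along the rod, 32 wide (flat sides), 48 high; a pin hangs 30 mm below. Own x: along the bore, towards the bend at the start; z up. The 20 mm bore is centred 8 mm above this point: 4 mm of play round the rod. Hanging free this point is 12 mm below the rod's axis, bore centred 8 mm. Slides freely.
- stop_face (a point): Point on the rod's axis at the near face of the second stop ring, to which the block comes along this point's +x (axes as bend_centre); seated there, the block's centre is 12 mm short of this point. The sample cup (52 mm wide, 37 mm high, loose) stands below; a vial 60 mm high stands inside the angle of the rod.
- other_slider_mid (a point): Centre of an identical block on the straight rod of the other stand, which stands to the left; not to be moved.
Things that resemble listed ones, but are neither listed nor needed, are in the scene too. Leave any blue or yellow look-alike of the part that bears slider_mid alone.

How it is judged:
By the outcome, as a careful person would: the job done as asked, in the order asked, and still so for the second after the job is handed in, with the robot touching nothing.
It also fails if it takes over 38 s, if anything falls off the work surface, if the arm or the gripper's body presses on something with over 40 N, if the wrist force passes 120 N, or if a joint passes its speed limit or range.

## Working session

There is one attempt and no reset: what is moved stays moved. The work goes in short steps, each a Python script; the robot and the scene stay as the last script left them, time stands still between calls to the robot, and variables do not carry over. Pictures are saved under pics/ and viewed, and the job is handed in when it is done.

```bash
mkdir -p pics; ls
cat > h.py <<'E'
import numpy as np, cv2
from scipy.spatial.transform import Rotation as R
from bench import robot
def grab(n,f):
    d=robot.get_image(n); cv2.imwrite(f'pics/{f}.png',d['img'])
    import pickle; pickle.dump(d,open(f'pics/{f}.pkl','wb')); return d
def load(f):
    import pickle; return pickle.load(open(f'pics/{f}.pkl','rb'))
def cam(d):
    o=np.array(d['orientation']); 
    M=R.from_euler('xyz',o).as_matrix() if o.size==3 else o
    f=d['img'].shape[0]/2/np.tan(np.radians(d['fovy'])/2)
    return M,f
def ray(d,u,v):
    M,f=cam(d); return M@np.array([(u-d['cx'])/f,(v-d['cy'])/f,1.])
def atz(d,u,v,z):
    r=ray(d,u,v); e=np.array(d['eye']); return e+r*(z-e[2])/r[2]
def proj(d,p):
    M,f=cam(d); c=M.T@(np.array(p,float)-np.array(d['eye'])); return np.array([d['cx']+f*c[0]/c[2],d['cy']+f*c[1]/c[2]])
def crop(f,u0,v0,u1,v1,k,out):
    im=cv2.imread(f'pics/{f}.png')[v0:v1,u0:u1]; cv2.imwrite(f'pics/{out}.png',cv2.resize(im,None,fx=k,fy=k,interpolation=cv2.INTER_CUBIC))
E
python3 - <<'E'
from h import *
for n in ['scene','top','wrist']:
    d=grab(n,n+'0'); print(n,d['fovy'],d['cx'],d['cy'],d['eye'],d['orientation'])
print(robot.current_t())
E
```

```text
pics
scene 45.08090114993156 259.38802356003964 193.89601643156337 [-54.26464205 550.94374188 936.68833105] [-2.36462579  0.01541061 -2.30028353]
top 53.927654668100274 252.8480802289434 195.32689492455998 [427.60890378  52.95797009 982.14651575] [-3.03370579 -0.02892202 -1.60033878]
wrist 63.4797998338864 256.7597902219708 195.65909006105548 [ 310.82700482 -458.6798786   384.61923302] [ 2.88859974e+00  2.06214803e-03 -1.10217132e+00]
0.15
```

View pics/scene0.png

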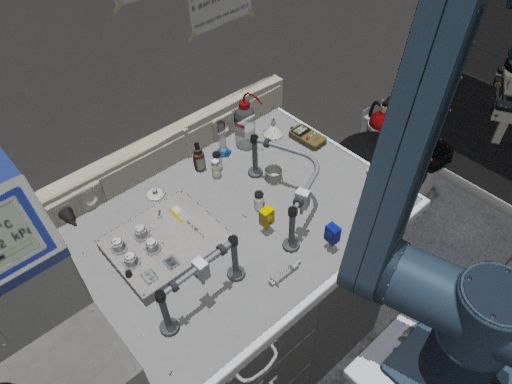

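View pics/top0.png

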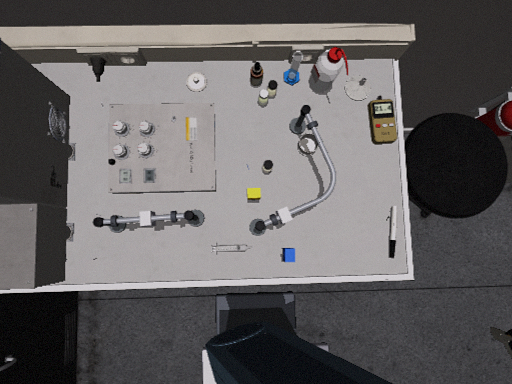

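View pics/wrist0.png

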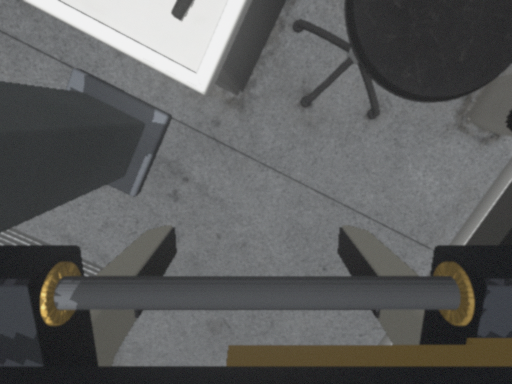

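The top view shows the bent rod running from a post at about (262,226), past the block at (284,215), round the bend near (332,185) to a far post at about (305,112). The straight-rod stand is on the left, with its block at (146,218). Next I'll enlarge this area.

Run:
```python
from h import *
crop('top0',235,90,365,250,5,'c1'); im=cv2.imread('pics/c1.png'); cv2.imwrite('pics/c1.png',cv2.resize(im,(487,600)))
crop('top0',235,90,365,165,6,'c1a');crop('top0',235,165,365,240,6,'c1b')
crop('scene0',235,120,345,260,4,'c2')
d=load('top0')
for u,v in [(262,226),(284,215),(332,185),(305,112)]: print(atz(d,u,v,130).round())
```

```text
[449.   7. 130.]
[473. -44. 130.]
[ 538. -157.  130.]
[ 712. -102.  130.]
```

View pics/c1a.png

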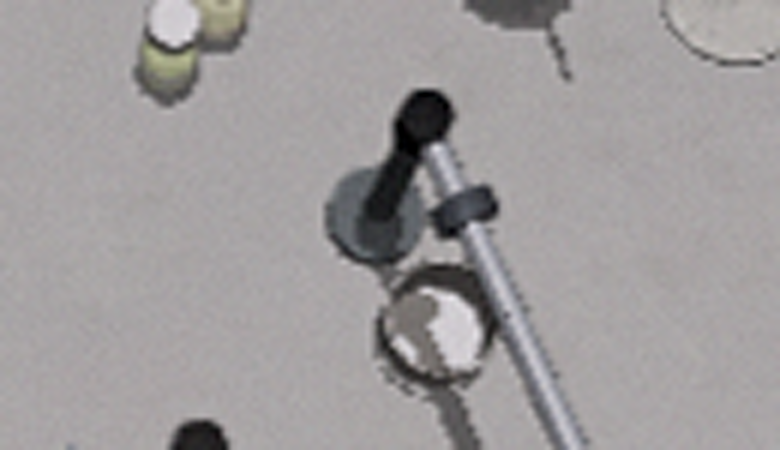

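View pics/c1b.png

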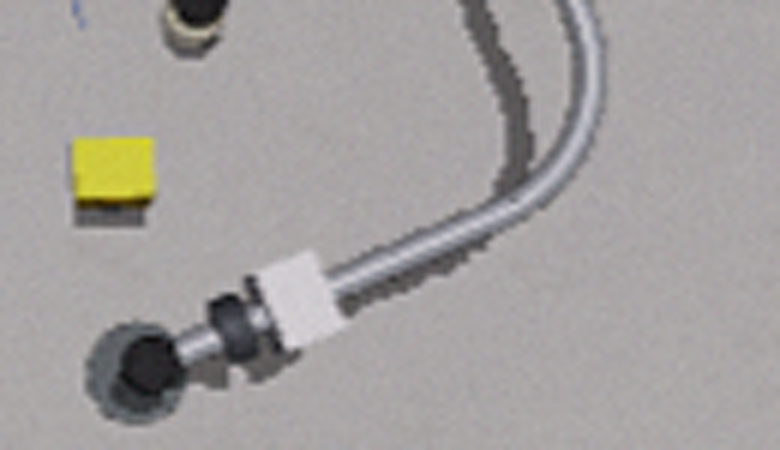

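View pics/c2.png

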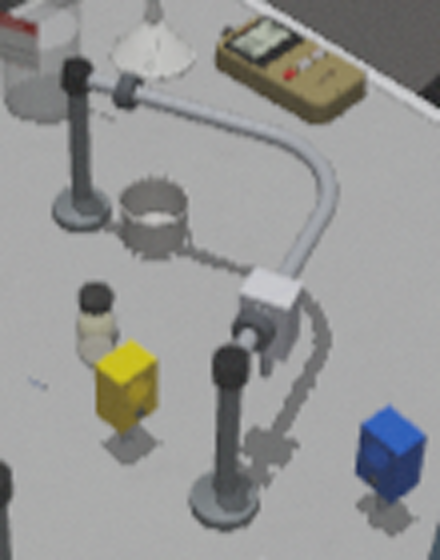

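```bash
cat > fit.py <<'E'
from h import *
from scipy.optimize import least_squares
t=np.linspace(0,np.pi/2,60)
curve=np.vstack([np.c_[np.full(100,-60),np.linspace(145,0,100)],np.c_[-60*np.cos(t),-60*np.sin(t)],np.c_[np.linspace(0,145,100),np.full(100,-60)]])
def W(p,xy,z):
    xy=np.atleast_2d(xy); c,s=np.cos(p[2]),np.sin(p[2])
    return np.c_[p[0]+c*xy[:,0]-s*xy[:,1],p[1]+s*xy[:,0]+c*xy[:,1],np.full(len(xy),z)]
def pj(d,P):
    M,f=cam(d); c=(P-np.array(d['eye']))@M; return np.c_[d['cx']+f*c[:,0]/c[:,2],d['cy']+f*c[:,1]/c[:,2]]
def resid(p,obs,off=None):
    r=[]
    for d,pts,rod in obs:
        for xy,z,uv in pts: r+=list(pj(d,W(p,xy,z))[0]-uv)
        C=pj(d,W(p,curve,130))
        for uv in rod: 
            dd=C-uv; i=np.argmin((dd**2).sum(1)); r+=list(dd[i])
    return np.array(r)
E
cat > f1.py <<'E'
from fit import *
T=lambda a,b:np.array([a/6+235-.4,b/6+90-.4]); B=lambda a,b:np.array([a/6+235-.4,b/6+165-.4]); S=lambda a,b:np.array([a/4+235-.4,b/4+120-.4])
top=(load('top0'),[((-60,145),140,B(150,362)),((145,-60),140,T(427,112)),((-60,111),130,B(232,328)),((106,-60),130,T(465,210))],[T(485,245),T(540,380),B(400,258),B(500,215),B(592,90),B(580,20)])
sc=(load('scene0'),[((-60,145),140,S(231,352)),((145,-60),140,S(77,66)),((106,-60),130,S(125,92)),((-60,111),130,S(252,330))],[S(210,113),S(300,150),S(330,190),S(310,245)])
for o in ([top],[sc],[top,sc]):
    q=least_squares(resid,[600,-110,0.35],args=(o,),loss='soft_l1'); print(q.x.round(3),q.x[2]*57.3); print(resid(q.x,o).round(1))
E
python3 f1.py
```

```text
[ 5.60141e+02 -1.00423e+02  3.75000e-01] 21.50679613589193
[ 0.2  0.1  0.3  0.1  0.1 -0.   0.   0.2 -0.7  0.2  0.3 -0.1 -0.3 -0.2
 -0.  -0.3 -0.2 -0.1  0.4  0.1]
[ 5.59032e+02 -9.90030e+01  3.81000e-01] 21.85101347308973
[ 0.2  1.1  0.  -0.4  0.8 -0.2  0.4 -0.  -0.3  0.6  0.2 -0.4 -0.4 -0.
 -1.1 -0.4]
[ 5.59980e+02 -1.00183e+02  3.78000e-01] 21.636695725357093
[ 0.2  0.3  0.   0.2  0.1  0.1 -0.2  0.2 -0.9  0.3  0.1 -0.  -0.4 -0.1
 -0.1 -0.3 -0.3 -0.   0.2  0.1 -0.   0.6  0.3 -0.8  1.  -0.6  0.3 -0.5
 -0.1  0.3  0.3 -0.8 -0.4  0.1 -1.1 -0.8]
```

Run:
```python
from fit import *
p=[560.1,-100.3,0.377]
d=load('top0'); s=load('scene0')
P=atz(d,303/6+235-.4,298/6+165-.4,142); 
def L(P): c,q=np.cos(p[2]),np.sin(p[2]); v=P[:2]-np.array(p[:2]); return (v@[[c,-q],[q,c]]).round(1)
print('block top',P.round(1),L(P))
P=atz(s,268/4+235-.4,288/4+120-.4,142); print('block top scene',P.round(1),L(P))
# bottle with red pump: pump head
def tri(u1,u2):
    a,b=ray(d,*u1),ray(s,*u2); A=np.c_[a,-b]; e=np.array(s['eye'])-np.array(d['eye']); k=np.linalg.lstsq(A,e,rcond=None)[0]
    X=np.array(d['eye'])+a*k[0];Y=np.array(s['eye'])+b*k[1]; return X.round(),Y.round(),L(X)
print('pump',tri((336,54),(243,103)))
print('glass', tri((297,57),(221,125)))
for n,xy in [('start',(-60,88)),('stop',(88,-60))]:
    w=W(p,xy,99)[0]
    print(n,w)
for k in (0,np.pi):
    for n,xy,h in [('start',(-60,90),-np.pi/2),('mid',(-60,0),-np.pi/2),('e',(0,-60),0),('stop',(88,-60),0)]:
        w=W(p,xy,103)[0]; y=p[2]+h+k; y=(y+np.pi)%(2*np.pi)-np.pi
        q=robot.inverse_kinematics(list(w),[np.pi,0,y]); print(k,n,None if q is None else np.round(q,2))
```

```text
block top [473.5 -44.8 142. ] [-60.1  83.5]
block top scene [473.2 -41.  142. ] [-59.   87.1]
pump (array([ 845., -178.,  146.]), array([ 849., -175.,  147.]), array([ 236. , -177.4]))
glass (array([861., -94., 101.]), array([860., -95., 100.]), array([ 282.2, -104.8]))
start [471.91791969 -40.5679256   99.        ]
stop [ 664.00801167 -123.69070565   99.        ]
0 start [-0.32  0.21  1.84 -0.    1.09  2.45]
0 mid [-0.45  0.28  1.74 -0.    1.12  2.31]
0 e [-0.45  0.42  1.53 -0.    1.19  0.75]
0 stop [-0.35  0.55  1.33 -0.    1.27  0.84]
3.141592653589793 start [-0.32  0.21  1.84  0.    1.09 -0.7 ]
3.141592653589793 mid [-0.45  0.28  1.74  0.    1.12 -0.83]
3.141592653589793 e [-0.45  0.42  1.53  0.    1.19 -2.39]
3.141592653589793 stop [-0.35  0.55  1.33  0.    1.27 -2.3 ]
```

```bash
cat >> fit.py <<'E'
p=np.array([560.1,-100.3,0.377])
def pose(xy,z,h):
    y=p[2]+h+np.pi; y=(y+np.pi)%(2*np.pi)-np.pi
    return list(W(p,xy,z)[0]),[np.pi,0,y]
E
python3 - <<'E'
from fit import *
robot.move_ptp(*pose((-60,85),190,-np.pi/2))
print(robot.current_t(),robot.current_tcp_pos(),robot.current_contact_force(),robot.current_eef_rot())
d=grab('wrist','w1')
im=d['img'].copy()
C=pj(d,W(p,curve,130))
for u in C: cv2.circle(im,(int(u[0]),int(u[1])),1,(0,0,255),-1)
for xy,z in [((-60,85),142),((-60,145),140),((145,-60),140),((-60,111),130),((106,-60),130)]:
    u=pj(d,W(p,xy,z))[0]; print(u); cv2.circle(im,(int(u[0]),int(u[1])),3,(0,255,0),1)
cv2.imwrite('pics/w1o.png',im)
E
```

```text
1.9667 [473.15305277 -44.2138027  189.98993316] [ 0.38281058 -0.12633149 -0.2849121 ] [-3.14149917e+00  3.33073342e-04  1.94631928e+00]
[256.78355289 203.38401837]
[256.57787864 126.87622423]
[478.5212379 352.8391843]
[256.7042689 168.8748573]
[430.54321342 345.1853748 ]
```

View pics/w1o.png

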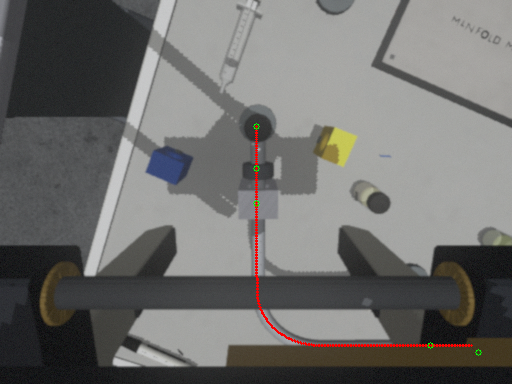

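View pics/w1.png

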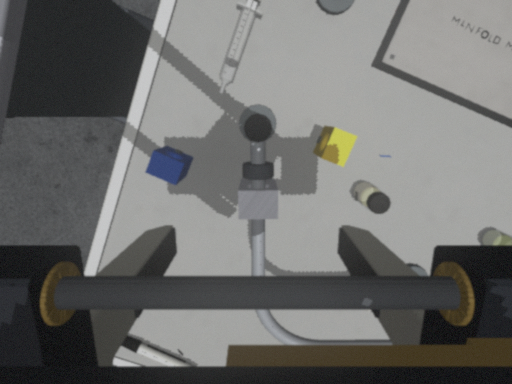

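The wrist view shows the block's top centred near (258,202), against a predicted (257,203). The rod lies within 2 px of the model, so I'll descend and grip.

Run:
```python
from fit import *
print(robot.move_linear(pose((-60,85),100,-np.pi/2)[0],speed=120,f_stop=10))
f0=np.array(robot.current_contact_force()); print(f0,robot.current_tcp_pos())
robot.move_gripper(0.25)
print('w',robot.current_gripper_width(),robot.current_contact_force(),robot.current_t())
grab('wrist','w2')
```

```text
False
[ 0.02280516 -0.62898194  0.44709988] [473.57271839 -43.62411415 100.56877341]
w 0.3408950615274975 [ 0.47074172 -0.08759518  0.03647914] 3.8917
```

View pics/w2.png

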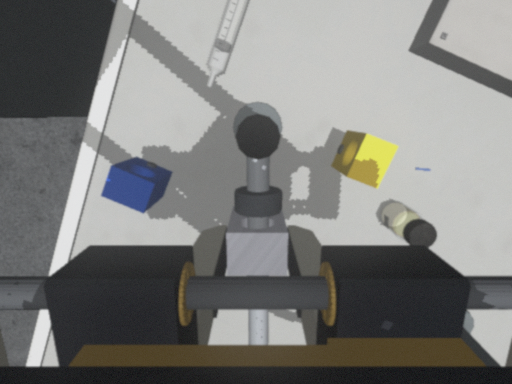

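The gripper reads 31.7 mm, so it is holding the block. The picture shows the fingers either side of it, with the block's top near (258,250). Next I'll lift and feel for the play.

Run:
```python
from fit import *
z0=robot.current_tcp_pos()[2]
def go(xy,z,fs=None,sp=25):
    r=robot.move_linear(pose(xy,z,-np.pi/2)[0],speed=sp,f_stop=fs)
    t=np.array(robot.current_tcp_pos()); c,q=np.cos(p[2]),np.sin(p[2]); v=t[:2]-p[:2]; l=v@np.array([[c,-q],[q,c]])
    print(r,l.round(2),t[2].round(2),np.round(robot.current_contact_force(),1),round(robot.current_t(),2)); return l,t[2]
go((-60,85),110,5)   # up until the bore bottom touches
_,zu=go((-60,85),104)
a,_=go((-67,85),104,5)
go((-60,85),104)
b,_=go((-53,85),104,5)
go((-60,85),104)
```

```text
True [-60.68  85.57] 107.68 [-0.5  0.4 -0.1] 4.32
False [-60.25  85.18] 103.64 [-0.2 -0.5 -0.5] 4.6
True [-63.42  85.01] 103.75 [ 1.9  0.7 -0.7] 4.86
False [-60.18  85.18] 103.73 [-0.2  0.1 -1.5] 5.17
True [-55.69  85.69] 103.11 [-0.8  0.4 -1.4] 5.47
False [-60.21  85.02] 103.94 [ 0.5 -0.2 -2.7] 5.78
```

The play centre is at about TCP z = 104 with a lateral offset of roughly +0.3 mm, which agrees with the model. I'll slide along leg 1 and round the bend.

```bash
cat > sl.py <<'E'
from fit import *
def loc():
    t=np.array(robot.current_tcp_pos()); c,q=np.cos(p[2]),np.sin(p[2]); v=t[:2]-p[:2]; return (v@np.array([[c,-q],[q,c]])).round(2),t[2].round(2)
def go(xy,z,h,fs=12,sp=60):
    P,o=pose(xy,z,h)
    r=robot.move_linear(P,o,speed=sp,f_stop=fs)
    print(r,xy,*loc(),np.round(robot.current_contact_force(),1),round(robot.current_t(),2)); return r
E
python3 - <<'E'
from sl import *
r=go((-59.7,40),104,-np.pi/2) or go((-59.7,5),104,-np.pi/2)
if not r:
    for k in range(0,10):
        a=k*np.pi/18; ra=59.4
        if go((-ra*np.cos(a),-ra*np.sin(a)),104,-np.pi/2+a,sp=40): break
print(robot.current_gripper_width()); grab('scene','s2')
crop('scene0',235,120,345,260,4,'x'); crop('s2',215,110,355,250,4,'c3')
E
```

```text
False (-59.7, 40) [-59.83  40.25] 103.88 [-0.5 -0.  -0.2] 6.68
False (-59.7, 5) [-59.9    5.08] 103.82 [ 0.   0.2 -1.8] 7.42
False (np.float64(-59.4), np.float64(-0.0)) [-59.32  -0.06] 104.04 [ 0.   0.9 -1.4] 7.69
False (np.float64(-58.497580528925155), np.float64(-10.314701753415662)) [-58.53 -10.08] 103.95 [ 0.2  0.6 -2. ] 8.1
False (np.float64(-55.817741674682956), np.float64(-20.31599651354472)) [-55.91 -19.89] 103.89 [ 0.8 -0.7 -1.4] 8.51
False (np.float64(-51.44190898479566), np.float64(-29.699999999999996)) [-51.62 -29.23] 103.87 [-0.3 -0.3 -1.1] 8.92
False (np.float64(-45.503039921267295), np.float64(-38.18158401538043)) [-45.7 -37.7] 103.91 [ 0.2  0.1 -1.9] 9.32
False (np.float64(-38.18158401538044), np.float64(-45.503039921267295)) [-38.44 -45.09] 103.88 [ 0.1 -0.2 -1.4] 9.73
False (np.float64(-29.700000000000006), np.float64(-51.44190898479565)) [-30.01 -51.01] 103.89 [-0.9  0.4 -0.9] 10.14
False (np.float64(-20.31599651354473), np.float64(-55.81774167468295)) [-20.64 -55.48] 103.88 [-1.4 -0.8 -1.5] 10.55
False (np.float64(-10.314701753415667), np.float64(-58.497580528925155)) [-10.65 -58.24] 103.92 [ 0.6  1.2 -1.2] 10.96
False (np.float64(-3.637200993467639e-15), np.float64(-59.4)) [ -0.35 -59.18] 103.89 [-0.2 -0.1 -0.7] 11.37
0.3381871146911754
```

View pics/c3.png

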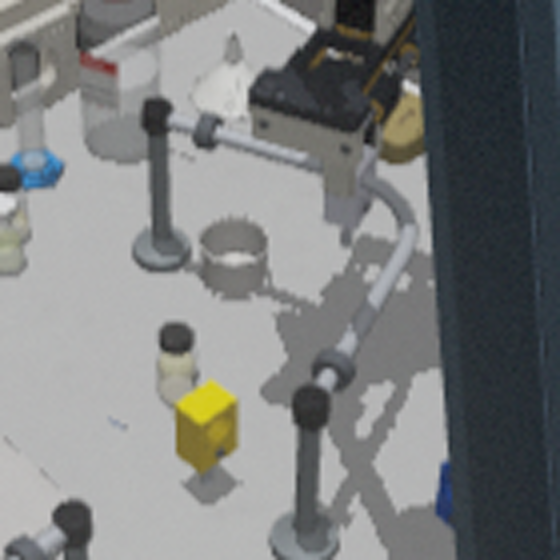

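The scene view shows the block round the bend, held at about (340,205) in the crop, with only weight-level forces. Next is leg 2 up to the stop.

Run:
```python
from sl import *
r=go((40,-59.8),104,0) or go((78,-59.8),104,0)
if not r: r=go((96,-59.8),104,0,fs=6,sp=20)
print(r,robot.current_gripper_width()); grab('scene','s3');grab('wrist','w3')
crop('s3',215,110,355,250,4,'c4')
```

```text
False (40, -59.8) [ 39.87 -59.63] 103.78 [ 0.1  0.2 -0.8] 12.23
False (78, -59.8) [ 77.87 -59.63] 103.76 [-0.1  0.1 -0.8] 13.02
True (96, -59.8) [ 87.69 -59.46] 103.21 [-0.2  0.2 -2.5] 13.61
True 0.3422804808025307
```

View pics/c4.png

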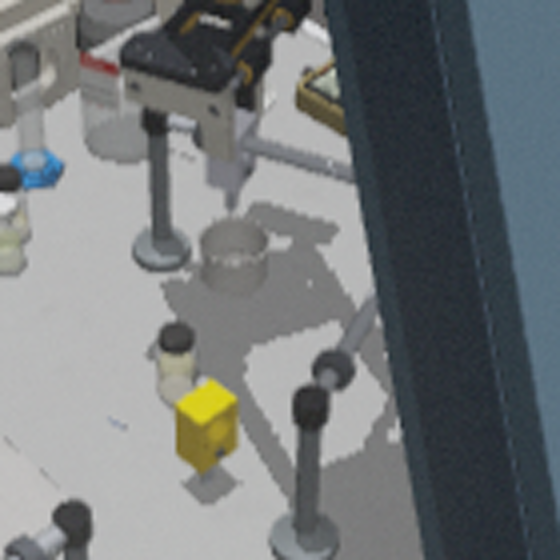

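View pics/w3.png

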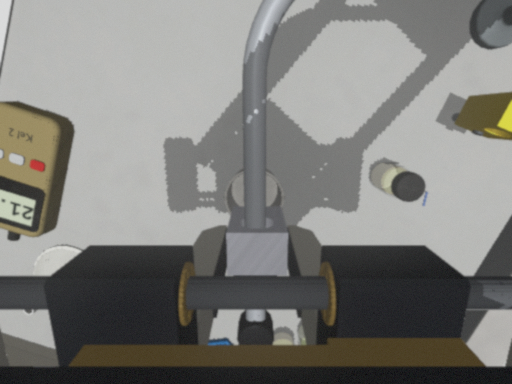

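Contact came at x = 87.7, against an expected 88. I'll press once more, then lower until the bore rests on the rod, and let go.

Run:
```python
from sl import *
go((87.6,-59.8),101.2,0,fs=8,sp=20)
go((96,-59.8),101.2,0,fs=5,sp=15)
l,z=loc(); x=l[0]
go((x,-59.8),97,0,fs=4,sp=12)
print(loc(),robot.current_contact_force())
robot.sleep(0.2)
print(loc(),robot.current_contact_force())
grab('wrist','w4')
robot.move_gripper(0.6)
robot.sleep(0.3)
print(robot.current_gripper_width(),robot.current_contact_force(),robot.current_t())
grab('wrist','w5')
```

```text
False (87.6, -59.8) [ 87.4  -59.64] 100.79 [-0.   0.2 -1.7] 13.96
True (96, -59.8) [ 87.56 -59.33] 100.15 [-0.2 -0.3 -1.8] 14.23
True (np.float64(87.56), -59.8) [ 87.64 -59.43] 100.02 [-0.6  0.1  4.1] 14.44
(array([ 87.64, -59.43]), np.float64(100.02)) [-0.64574831  0.05378021  4.14903437]
(array([ 87.64, -59.39]), np.float64(100.01)) [-0.69250306  0.5325812   5.36739428]
0.598323220013611 [ 0.22945495  0.02910641 -0.38384963] 15.6083
```

View pics/w5.png

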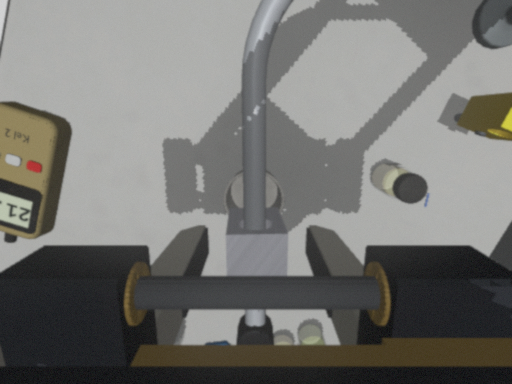

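The fingers are open and the block stands clear between them at (257,252). I'll retreat straight up, then move aside to look.

Run:
```python
from sl import *
P,o=pose((87.6,-59.6),190,0)
print(robot.move_linear(P,o,speed=120,f_stop=6), loc(), robot.current_contact_force())
grab('wrist','w6')
P,o=pose((-20,-60),215,0)
robot.move_linear(P,o,speed=200)
grab('wrist','w7');grab('top','t7');grab('scene','s7'); print(robot.current_t())
crop('s7',225,110,325,200,6,'c5'); crop('t7',275,95,345,165,8,'c6')
crop('w6',180,100,340,280,3,'c7')
d=load('t7')
print([pj(d,W(p,(a,-60),z))[0].round(1) for a,z in ((76,142),(88,142),(100,142),(100,130))])
```

```text
False (array([ 87.18, -59.23]), np.float64(189.05)) [-0.27724828  0.14190963  0.12336887]
17.4667
[array([318.3, 135. ]), array([316.2, 130.3]), array([314. , 125.6]), array([313. , 127.1])]
```

View pics/c5.png

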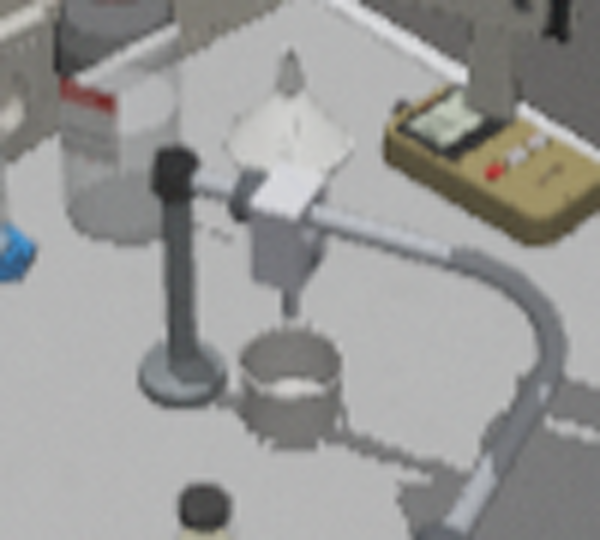

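View pics/c6.png

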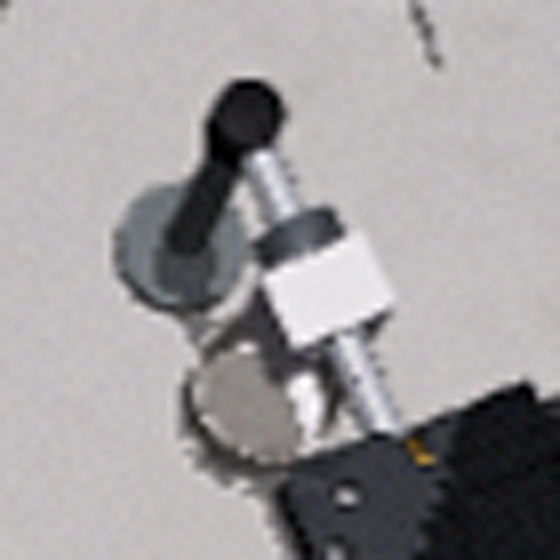

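View pics/w6.png

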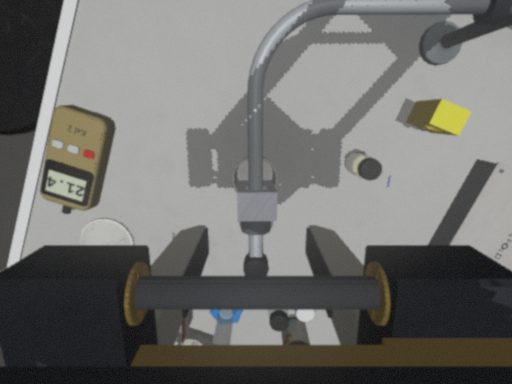

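View pics/t7.png

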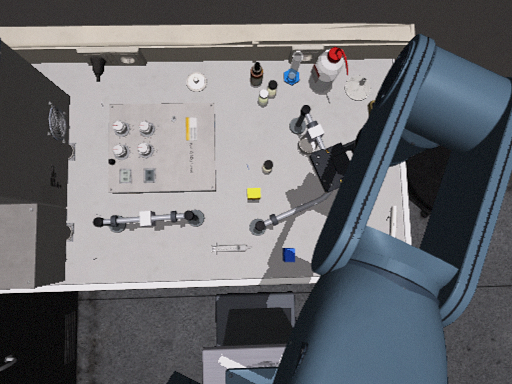

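Run:
```python
from sl import *
crop('w6',215,150,300,240,7,'c7')
d=load('w6'); print(d['eye'],[pj(d,W(p,(a,b),z))[0].round(1) for a,b,z in ((76,-60,142),(100,-60,142),(100,-60,143),(112,-60,143))])
```

```text
[ 599.23131169 -148.61279337  381.12265212] [array([255.5, 190.7]), array([255.6, 219.5]), array([255.6, 219.9]), array([255.6, 233.8])]
```

View pics/c7.png

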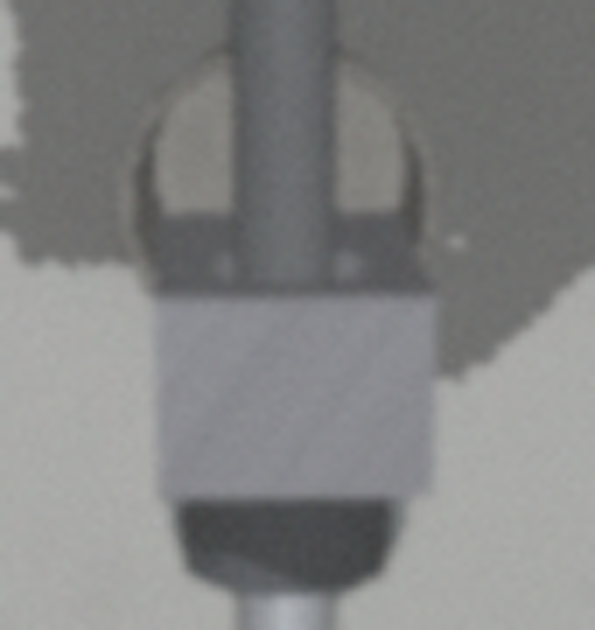

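Run:
```python
from sl import *
a=load('top0')['img'].astype(int);b=load('t7')['img'].astype(int)
print(np.abs(a-b)[195:235,90:210].max(), np.abs(a-b)[185:200,245:262].max())
print(robot.current_contact_force(),robot.current_t()); robot.hand_in()
```

```text
37 34
[ 0.08665029 -0.65923413  0.12063995] 17.4667
the job is handed in; nothing more can be done
```

I slid the drilled block along the bent rod and round the bend to the second stop ring, let it go there over the sample cup, and handed the job in at 17.5 s. `hand_in` gives no verdict, so the result below rests on my own checks.

- **Fit:** I located the bent rod in two camera views. After gripping, I felt the bore's play upwards and to both sides, and its centre was within about 0.4 mm of the model.
- **Sliding:** I kept the block centred on the rod, and the readings I printed after each move stayed within a few newtons.
- **Seating:** It touched the ring twice, at 87.6–87.7 mm along the rod, against an expected 88. I then lowered it until the bore rested on the rod and released it.
- **Final position:** The last pictures show the block upright over the cup and against the ring. The wrist view puts any gap within about 0.5 mm. The top view is less precise and only limits it to about 1 mm. I did not nudge the block again to settle that.
- **Other items:** The straight-rod block and the yellow look-alike had not shifted by eye. Pixel differences there were up to 37 of 255 against the first picture, which I took as image noise. I last saw the blue one in place in the top view.
- **Robot:** The gripper is well clear and touching nothing.

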